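# Scrape the dies off the hand shovel into the plain tray

## Robot

A 7-joint arm with a two-finger parallel gripper is mounted at the origin on a cart in front of the work surface, level with it; the furniture and walls round the work are solid. World frame = base frame: x ahead of the robot, y to its left, z up, the work surface at z = 0. Lengths are in m, angles in rad, forces in N, time in s.
With the tool pointing down it reaches from about 0.425 to 0.925 m from the base axis. Payload 6.8 kg.
Tool frame: the origin (TCP) lies midway between the tips of the shut fingers; the grasp point (between the pads) lies 19 mm behind it; y points along the fingers, z is the direction in which the jaws open and shut, and the axes are right-handed (so a half turn about y gives the same grasp; the last joint's range is limited). The gripper opens to 85 mm and grips with 20 to 120 N. Pads are 22 mm wide; open, the fingers measure 114 mm over their backs; the gripper's body (76 mm by 85 mm) begins 54 mm behind the grasp point. The pads swing forward as they close: fully open they stand 13 mm farther back than shut.
Start: joints at [-0.108, 0.477, 0.022, 1.555, -0.011, 1.109, -0.083], TCP at [0.675, 0, 0.231] pointing down, gripper open.
Joint ranges: [-2.96, 2.96], [-0.34, 2.1], [-1.41, 1.46], [0.24, 2.44], [-1.37, 4.51], [0.17, 1.92], [-2.96, 2.96]. Speed limits (rad/s): [2.39, 2.39, 3.14, 3.14, 3.14, 3.14, 3.14].

## Interface

Orientations are given as a unit quaternion [w, x, y, z].
In Python, from station import bot gives the robot as it stands. The module is installed in compiled form; this text tells all that it offers.
- The arm moves only by the shell command python3 -m crank 'ROWS' [FORCE]. ROWS is JSON, a list of rows, each an object with "linear": the shift along the tool's x, y, z in m, a list of three; "dr": the turn, a rotation vector about the tool's x, y, z in degrees, a list of three; "hand": the gripper command: -1 is shut, 1 is fully open, values between are in proportion. A call has 1 to 10 rows; each row is the pose to reach, as a shift and turn from the pose commanded when the call began, along the tool's axes at that moment; what a row does not reach only later rows make up. A row lasts 1/12 s, in which the tool goes at most 41.7 mm and 7.16 degrees, less where a joint would pass 70% of its speed; a pose out of reach is approached as far as the arm can. A call with a gripper value outside its range is refused whole. The fingers move at their own pace and stop on an object; FORCE is the grip in N (left out, the last holds). Time passes only in rows, so rows that repeat a pose let the fingers close. It gives the time, the measured TCP pose, the force and the opening at its end, in the units of the state.
- bot.get_obs(): the state, without advancing time (a new reading comes with each control period).
- bot.read_camera(name): name is "scene" or "side" or "wrist"; returns the picture (480x640x3 uint8, blue, green, red); there is no depth.
- bot.camera_params(name): a dict with "K" (3x3 intrinsics, pixels), "R" (3x3) and "t" (3): a world point X has camera coordinates R X + t; the wrist camera has in their place "hand_eye" (4x4, takes a point from camera to tool coordinates, whose origin is the TCP and whose axes are the tool frame's). Camera axes: x right, y down, z forward; pixel columns grow to the right and rows downward; lengths in m; the calibration is good to about 2 mm. The wrist camera is an equidistant fisheye: a pixel r from the principal point sees the ray r / f radians off the axis. A picture is of the moment at which its call begins: read the wrist's pose just before it. camera_params takes no time and is no camera call.
- bot.hand_in(): hands the job in, once; it reports no verdict.
Trained networks look in the newest picture that a camera, given by its name, has taken for a name from the list of things; names that differ only in an ending like _2 or _b are one class to them, and where a whole thing is asked for, a point or a joint stands for the part that bears it (a point fixed in the world has none). Each returns a list of dicts, best first, with "score" (0 to 1); they miss things now and then, are a little off and sometimes report something else, mostly with a low value. They report only what shows in the picture. A call takes as long as a camera call. They do not tell look-alikes from the thing itself.
- bot.search_frame(camera, target): "extent" ([left, top, right, bottom] in pixels, round what is visible of it).
- bot.cut_out(camera, target): "pixels" (480x640 bool, what is visible of it) and "extent" ([left, top, right, bottom] in pixels, round what is visible of it).
- bot.place_of(camera, target): "xy" ([column, row] in pixels: a listed point, or the origin of a listed thing).
The state is a dict: "t": time; "q": joint angles; "joint_vel": joint speeds; "joint_torque": joint torques, N m; "eef_pos": TCP position; "tool_rot": TCP orientation; "contact_force": force on the tool from outside, world axes, zero at the start; "torque": the same for the moment, N m; "gripper_width": opening from 0.0 (shut) to 1.0 (fully open).
Only numpy, scipy, OpenCV 4.12 (cv2) and the standard library are available. Lean on these libraries where they do the work, as an engineer would, in place of code of your own. Each camera call takes 0.05 s, during which the arm holds its last target. There are 200 camera calls.

## Task

Two pressing dies lie on the blade of the hand shovel. Take the shovel by its handle, press the front edge of its blade on the rim of the plain open tray (not the one with compartments) and, keeping the edge against the rim, tip the blade until both dies slide off into the tray. Then lay the shovel back down flat on the table, clear of the tray.

Things in the scene. Friction and masses are not known exactly. Their poses are not given: they have to be found in the camera images.
- shovel: Hand shovel 208x90, 0.22 kg. Origin: middle of the blade's front edge, underside (on the table at start); +x forward, away from the handle; +z up. Flat steel blade 3 thick, x -88 to 0, open front, side lips 7 high, back wall 20 high. Straight wooden handle x -208 to -96, 20 wide (y), z 0 to 36. Balances at x -125. Points away from the robot. Dies slide off at 16 to 23 deg of tilt, surely at 35.
- tray: Plain open grey enamelled tray without compartments, fixed to the table: 120 (x) by 140 (y), 32 high, walls and floor 4 thick. Origin: centre of its underside; +x roughly away from the robot. The similar tray beside it, divided into six compartments, is the wrong one; which stands left varies.
- die_light: Bright turned pressing die, a disc 34 in diameter and 16 high, 0.05 kg, loose on the shovel's blade. Origin: centre of its underside.
- die_dark: Darker grey turned pressing die, a disc 30 in diameter and 18 high, 0.07 kg, loose on the shovel's blade beside the other. Origin: centre of its underside.
Mind the look-alikes: they are no part of the job. What is shaped like the die_light but pink or turquoise is not meant.

How it is judged:
By the outcome, as a careful person would: the job done as asked, in the order asked, and still so for the second after the job is handed in, with the robot touching nothing.
It also fails if it takes over 64 s, if anything falls off the work surface, if the arm or the gripper's body presses on something with over 40 N, if the wrist force passes 120 N, or if a joint passes its speed limit or range.

## Working session

There is one attempt and no reset: what is moved stays moved. The work goes in short steps, Python scripts to look and compute and a shell command to move; the robot and the scene stay as the last step left them, time stands still between calls to the robot, and variables do not carry over. Pictures are saved under pics/ and viewed, about 8 in all and at most 12, crops included, and the job is handed in when it is done.

```bash
mkdir -p pics
python3 - <<'E'
from station import bot
import cv2,numpy as np
np.set_printoptions(precision=4,suppress=True)
o=bot.get_obs();print({k:np.round(v,3) for k,v in o.items()})
for c in ("scene","side"):
    im=bot.read_camera(c);cv2.imwrite(f"pics/{c}0.png",im)
    p=bot.camera_params(c);print(c,p)
    for t in("shovel","tray","die_light","die_dark"):
        print(t,[(np.round(d["score"],2),np.round(d["xy"])) for d in bot.place_of(c,t)],[(np.round(d["score"],2),np.round(d["extent"])) for d in bot.search_frame(c,t)])
print(bot.camera_params("wrist"))
E
```

```text
{'t': np.float64(0.0), 'q': array([-0.108,  0.478,  0.022,  1.556, -0.012,  1.109, -0.083]), 'joint_vel': array([ 0.001, -0.001, -0.   ,  0.001, -0.001, -0.001, -0.   ]), 'joint_torque': array([ -0.001, -59.644,   1.608, -28.119,   0.012,   0.009,   0.   ]), 'eef_pos': array([0.674, 0.   , 0.23 ]), 'tool_rot': array([-0.5,  0.5, -0.5,  0.5]), 'contact_force': array([0.415, 0.142, 0.292]), 'torque': array([-0.009, -0.018,  0.036]), 'gripper_width': np.float64(1.0)}
scene {'K': array([[502.2112,   0.    , 321.3845],
       [  0.    , 502.2112, 237.2368],
       [  0.    ,   0.    ,   1.    ]]), 'R': array([[ 0.8761, -0.4821,  0.0043],
       [-0.2382, -0.4405, -0.8656],
       [ 0.4192,  0.7573, -0.5008]]), 't': array([-0.4469,  0.1606,  0.6393])}
shovel [(np.float64(0.59), array([423., 322.]))] [(np.float64(0.62), array([310., 307., 447., 399.]))]
tray [(np.float64(0.61), array([357., 230.]))] [(np.float64(0.78), array([310., 196., 405., 257.]))]
die_light [(np.float64(0.94), array([305., 329.])), (np.float64(0.87), array([375., 292.])), (np.float64(0.83), array([337., 304.])), (np.fl
[... 1089 characters left out ...]
, 348.]))] [(np.float64(0.85), array([322., 292., 344., 309.])), (np.float64(0.81), array([241., 295., 260., 316.])), (np.float64(0.78), array([283., 292., 303., 305.])), (np.float64(0.77), array([298., 266., 317., 284.])), (np.float64(0.65), array([291., 325., 314., 343.]))]
die_dark [(np.float64(0.63), array([309., 357.]))] [(np.float64(0.78), array([301., 345., 317., 362.]))]
{'K': array([[371.6483,   0.    , 320.5531],
       [  0.    , 371.6483, 241.165 ],
       [  0.    ,   0.    ,   1.    ]]), 'hand_eye': array([[ 0.0011,  0.9501,  0.312 , -0.0789],
       [-0.0009, -0.312 ,  0.9501, -0.1431],
       [ 1.    , -0.0013,  0.0005,  0.0003],
       [ 0.    ,  0.    ,  0.    ,  1.    ]])}
```

View pics/scene0.png

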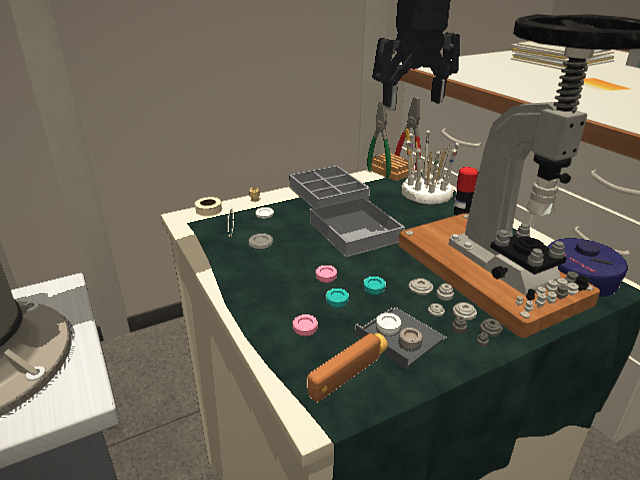

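View pics/side0.png

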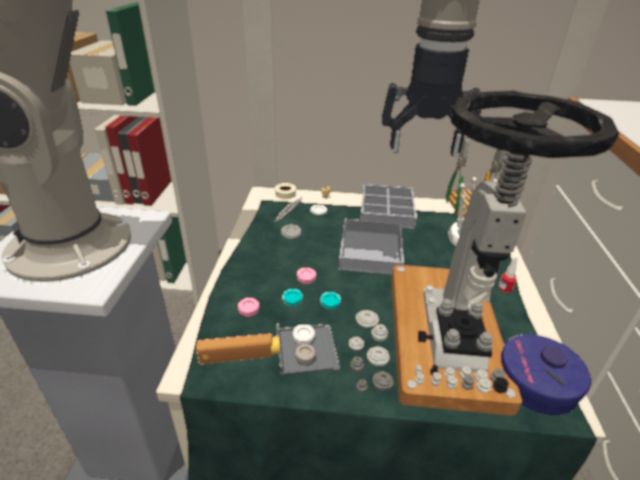

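The plain tray is at scene (357,225), and the compartment tray at (330,187) is the wrong one. The shovel blade is at about (402,335), its handle at (345,367). The light die is at (388,322) and the dark die at (410,338). Possible mix-ups are pink at (326,273) and (305,325), turquoise at (338,297) and (374,285), plus loose grey parts at (264,213), (261,241) and around (420–490,285–340). Next I rectify the view to get metric positions.

```bash
cat > h.py <<'E'
from station import bot
import cv2,numpy as np
np.set_printoptions(precision=4,suppress=True)
P={c:bot.camera_params(c) for c in("scene","side")}
def px(c,X):
    p=P[c];x=p["K"]@(p["R"]@np.asarray(X,float)+p["t"]);return x[:2]/x[2]
def ray(c,uv,z):
    p=P[c];d=p["R"].T@np.linalg.solve(p["K"],[uv[0],uv[1],1]);o=-p["R"].T@p["t"];return o+d*(z-o[2])/d[2]
def rect(c,im,z,x0,x1,y0,y1,s=1000):
    # column: y decreasing to right ; row: x decreasing downwards
    W=int((y1-y0)*s);H=int((x1-x0)*s)
    w=[(x1,y1),(x1,y0),(x0,y0),(x0,y1)]
    src=np.float32([px(c,(a,b,z)) for a,b in w]);dst=np.float32([(0,0),(W,0),(W,H),(0,H)])
    return cv2.warpPerspective(im,cv2.getPerspectiveTransform(src,dst),(W,H))
E
python3 - <<'E'
from h import *
a=cv2.imread("pics/scene0.png");b=cv2.imread("pics/side0.png")
for c,im in(("scene",a),("side",b)):
    for t,z in(("shovel",0.0),("tray",0.032)):
        ms=bot.cut_out(c,t)
        if ms:
            m=ms[0]["pixels"].astype(np.uint8);cn=max(cv2.findContours(m,0,2)[0],key=cv2.contourArea)[:,0]
            w=np.array([ray(c,q,z)[:2] for q in cn],np.float32)
            print(c,t,ms[0]["score"],cv2.minAreaRect(w))
    for n,uv,z in(("light",{"scene":(388,320),"side":(303,331)}[c],.017),("dark",{"scene":(411,335),"side":(306,350)}[c],.02)): print(c,n,ray(c,uv,z))
r=[rect(c,im,z,.38,.86,-.28,.1,1000) for c,im in(("scene",a),("side",b)) for z in(0.003,)]
out=np.hstack(r)
for i in range(0,480,50): cv2.line(out,(0,480-i-20) if 0 else (0,480-i-20),(6,480-i-20),(0,255,255),1)
cv2.imwrite("pics/rect.png",out)
# tray-level
E
```

```text
scene shovel 0.75 ((0.45446494221687317, -0.22762541472911835), (0.2074057012796402, 0.10224179923534393), 13.122696876525879)
scene tray 0.57 ((0.5974568724632263, 0.03313736617565155), (0.18123838305473328, 0.14382945001125336), 88.80829620361328)
scene light [ 0.5045 -0.2001  0.017 ]
scene dark [ 0.5109 -0.2426  0.02  ]
side shovel 0.66 ((0.4500426650047302, -0.22769330441951752), (0.2161378264427185, 0.10109008103609085), 12.858131408691406)
side tray 0.75 ((0.6106975078582764, 0.035897981375455856), (0.1805449277162552, 0.11939818412065506), 88.54447174072266)
side light [ 0.5027 -0.1964  0.017 ]
side dark [ 0.5123 -0.2373  0.02  ]
```

View pics/rect.png

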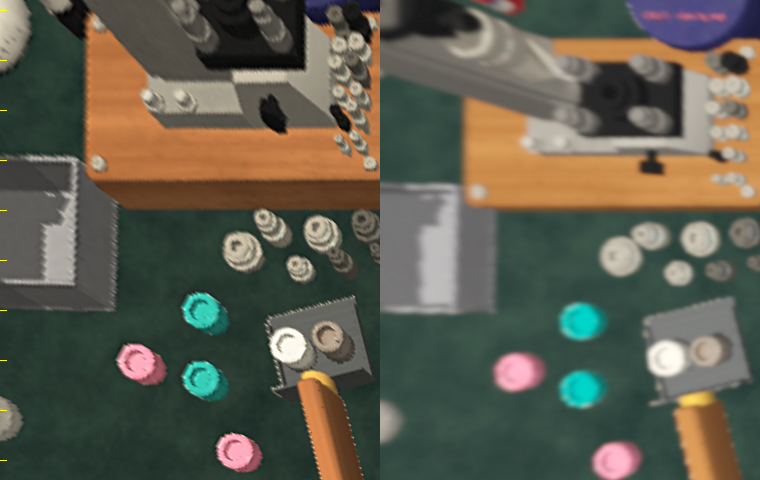

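The rectified view puts the blade's front edge at (.551,-.211), with yaw about 13° and both dies on the blade. I refine this by fitting box models to the masks.

```bash
cat >> h.py <<'E'
from scipy.optimize import minimize
from scipy.spatial.transform import Rotation as Ro
def box(x0,x1,y0,y1,z0,z1): return np.array([(x,y,z) for x in(x0,x1) for y in(y0,y1) for z in(z0,z1)],float)
SH=[box(-.088,0,-.045,.045,0,.007),box(-.088,-.085,-.045,.045,0,.02),box(-.208,-.096,-.01,.01,0,.036),box(-.1,-.088,-.006,.006,.008,.02)]
TR=[box(-.06,.06,-.07,.07,0,.032)]
def sil(c,boxes,p):
    m=np.zeros((480,640),np.uint8);cs,sn=np.cos(p[2]),np.sin(p[2])
    for b in boxes:
        w=np.c_[p[0]+cs*b[:,0]-sn*b[:,1],p[1]+sn*b[:,0]+cs*b[:,1],b[:,2]]
        q=np.array([px(c,X) for X in w]);h=cv2.convexHull((q*16).astype(np.float32)).astype(np.int32)
        cv2.fillConvexPoly(m,h,1,shift=4)
    return m.astype(bool)
def fit(boxes,masks,p0):
    f=lambda s:sum((np.logical_xor(sil(c,boxes,p0+s*[.01,.01,.1]),m)).sum() for c,m in masks.items())
    r=minimize(f,np.zeros(3),method="Nelder-Mead",options=dict(initial_simplex=[[0,0,0],[1,0,0],[0,1,0],[0,0,1]]));return p0+r.x*[.01,.01,.1],r.fun
E
python3 - <<'E'
from h import *
for c in P: bot.read_camera(c)
for t,B,p0 in(("shovel",SH,[.551,-.211,.224]),("tray",TR,[.61,.035,0.])):
    ms={c:bot.cut_out(c,t)[0]["pixels"] for c in P}
    for k in(ms,{"scene":ms["scene"]},{"side":ms["side"]}):
        p,e=fit(B,k,np.array(p0));print(t,list(k),p,np.degrees(p[2]),e,sum(m.sum() for m in k.values()))
o=bot.get_obs();q=o["tool_rot"];print(Ro.from_quat(q,scalar_first=True).as_matrix())
E
```

```text
shovel ['scene', 'side'] [ 0.5551 -0.2098  0.2477] 14.189350426573654 2734.0 8229
shovel ['scene'] [ 0.5531 -0.2105  0.2492] 14.277681173718227 1585.0 4268
shovel ['side'] [ 0.5534 -0.2089  0.2442] 13.98992868774007 1112.0 3961
tray ['scene', 'side'] [ 0.6112  0.0578 -0.0352] -2.019111457257721 591.0 6614
tray ['scene'] [ 0.6109  0.0575 -0.0402] -2.302541933654712 316.0 3579
tray ['side'] [ 0.6109  0.0575 -0.0277] -1.5881430766119649 265.0 3035
[[-0.      0.0001  1.    ]
 [-1.      0.     -0.    ]
 [-0.     -1.      0.0001]]
```

```bash
R='{"linear":[0.237,0.09,-0.233],"dr":[0,76,0],"hand":1}'; python3 -m crank '[{"linear":[0.237,0.09,-0.233],"dr":[0,76,0],"hand":1},{"linear":[0.237,0.09,-0.233],"dr":[0,76,0],"hand":1},{"linear":[0.237,0.09,-0.233],"dr":[0,76,0],"hand":1},{"linear":[0.237,0.09,-0.233],"dr":[0,76,0],"hand":1},{"linear":[0.237,0.09,-0.233],"dr":[0,76,0],"hand":1},{"linear":[0.237,0.09,-0.233],"dr":[0,76,0],"hand":1},{"linear":[0.237,0.09,-0.233],"dr":[0,76,0],"hand":1},{"linear":[0.237,0.09,-0.233],"dr":[0,76,0],"hand":1},{"linear":[0.237,0.09,-0.233],"dr":[0,76,0],"hand":1},{"linear":[0.237,0.09,-0.233],"dr":[0,76,0],"hand":1}]'
python3 -m crank '[{"linear":[0,0,0],"dr":[0,0,0],"hand":1},{"linear":[0,0,0],"dr":[0,0,0],"hand":1},{"linear":[0,0,0],"dr":[0,0,0],"hand":1}]'
cat >> h.py <<'E'
def wrist_rect(z,x0,x1,y0,y1,s=1500):
    o=bot.get_obs();im=bot.read_camera("wrist");w=bot.camera_params("wrist");K=w["K"];H=w["hand_eye"]
    R=Ro.from_quat(o["tool_rot"],scalar_first=True).as_matrix();Wd=int((y1-y0)*s);Hh=int((x1-x0)*s)
    c,r=np.meshgrid(np.arange(Wd),np.arange(Hh));X=np.stack([x1-r/s,y1-c/s,np.full(c.shape,z)],-1)
    T=(X-o["eef_pos"])@R;C=(T-H[:3,3])@H[:3,:3];rr=np.hypot(C[...,0],C[...,1]);th=np.arctan2(rr,C[...,2])
    k=K[0,0]*th/np.maximum(rr,1e-9);u=K[0,2]+k*C[...,0];v=K[1,2]+k*C[...,1]
    return im,cv2.remap(im,u.astype(np.float32),v.astype(np.float32),1)
E
python3 - <<'E'
from h import *
o=bot.get_obs();print(o["t"],o["eef_pos"],Ro.from_quat(o["tool_rot"],scalar_first=True).as_matrix(),o["q"])
im,r=wrist_rect(.003,.40,.64,-.32,-.12,2000);r2=wrist_rect(.036,.40,.64,-.32,-.12,2000)[1]
for k in(r,r2):
  for i in range(0,5): cv2.putText(k,f"x{.64-.05*i:.2f}",(0,100*i+5),0,.35,(0,255,255)); cv2.line(k,(0,100*i),(400,100*i),(0,255,255),1)
  for i in range(0,4): cv2.putText(k,f"{-.12-.05*i:.2f}",(100*i,10),0,.35,(0,255,255));cv2.line(k,(100*i,0),(100*i,480),(0,255,255),1)
cv2.imwrite("pics/w1.png",np.hstack([r,r2])[:, :800])
E
```

```text
t: 2.23
eef_pos: [0.438, -0.2401, 0.1406]
tool_rot: [0.107, -0.109, 0.699, -0.699]
contact_force: [0.0, -0.3, -0.0]
gripper_width: 0.999
t: 2.48
eef_pos: [0.4429, -0.2364, 0.1415]
tool_rot: [-0.115, 0.114, -0.698, 0.698]
contact_force: [0.7, 0.7, 0.2]
gripper_width: 0.994
2.4833 [ 0.4429 -0.2364  0.1415] [[-0.9473  0.0007  0.3202]
 [-0.3202 -0.     -0.9473]
 [-0.0007 -1.      0.0003]] [ 0.0787  0.3182  0.3452  2.0683 -0.1519  0.7777 -0.7285]
```

View pics/w1.png

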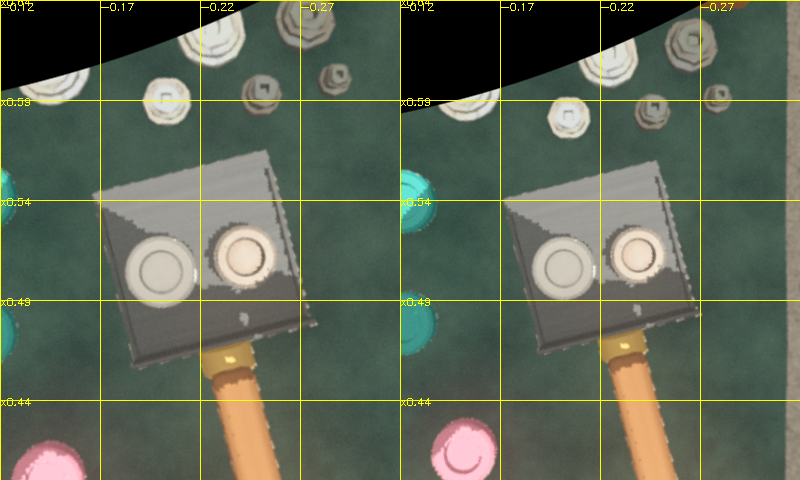

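The wrist view confirms the choice: the bright die at rectified (160,271), the dark one at (245,257), and the blade's front corners at (96,193) and (267,151). That puts the front-edge middle at (.554,-.211) with yaw 13.8°. Next I align and descend.

```bash
python3 -m crank '[{"linear":[0.0013,0.03,0.001],"dr":[0,4.8,0],"hand":1},{"linear":[0.0013,0.06,0.001],"dr":[0,4.8,0],"hand":1},{"linear":[0.0013,0.085,0.001],"dr":[0,4.8,0],"hand":1},{"linear":[0.0013,0.105,0.001],"dr":[0,4.8,0],"hand":1},{"linear":[0.0013,0.12,0.001],"dr":[0,4.8,0],"hand":1},{"linear":[0.0013,0.13,0.001],"dr":[0,4.8,0],"hand":1},{"linear":[0.0013,0.135,0.001],"dr":[0,4.8,0],"hand":1},{"linear":[0.0013,0.135,0.001],"dr":[0,4.8,0],"hand":1},{"linear":[0.0013,0.135,0.001],"dr":[0,4.8,0],"hand":1}]' 40
python3 -m crank '[{"linear":[0,0,0],"dr":[0,0,0],"hand":0},{"linear":[0,0,0],"dr":[0,0,0],"hand":-0.5},{"linear":[0,0,0],"dr":[0,0,0],"hand":-1},{"linear":[0,0,0],"dr":[0,0,0],"hand":-1},{"linear":[0,0,0],"dr":[0,0,0],"hand":-1},{"linear":[0,0,0],"dr":[0,0,0],"hand":-1},{"linear":[0,0,0],"dr":[0,0,0],"hand":-1},{"linear":[0,0,0],"dr":[0,0,0],"hand":-1},{"linear":[0,0,0],"dr":[0,0,0],"hand":-1}]' 40
python3 -m crank '[{"linear":[0,0,0],"dr":[0,0,0],"hand":-1},{"linear":[0,0,0],"dr":[0,0,0],"hand":-1},{"linear":[0,0,0],"dr":[0,0,0],"hand":-1},{"linear":[0,0,0],"dr":[0,0,0],"hand":-1}]' 110
```

```text
t: 3.33
eef_pos: [0.4415, -0.2385, 0.0067]
tool_rot: [-0.084, 0.084, -0.702, 0.702]
contact_force: [-1.3, -0.1, -0.4]
gripper_width: 0.996
t: 4.08
eef_pos: [0.4412, -0.2382, 0.0067]
tool_rot: [0.084, -0.084, 0.702, -0.702]
contact_force: [-0.9, 1.6, 5.7]
gripper_width: 0.225
t: 4.42
eef_pos: [0.4414, -0.2383, 0.0069]
tool_rot: [0.084, -0.083, 0.702, -0.702]
contact_force: [-0.7, 1.5, 8.4]
gripper_width: 0.217
```

```bash
python3 -m crank '[{"linear":[0,-0.003,0],"dr":[0,0,0],"hand":-1},{"linear":[0,-0.01,0],"dr":[0,0,0],"hand":-1},{"linear":[0,-0.02,0],"dr":[0,0,0],"hand":-1},{"linear":[0,-0.032,0],"dr":[0,0,0],"hand":-1},{"linear":[0,-0.045,0],"dr":[0,0,0],"hand":-1},{"linear":[0,-0.058,0],"dr":[0,0,0],"hand":-1},{"linear":[0,-0.07,0],"dr":[0,0,0],"hand":-1},{"linear":[0,-0.077,0],"dr":[0,0,0],"hand":-1},{"linear":[0,-0.08,0],"dr":[0,0,0],"hand":-1},{"linear":[0,-0.08,0],"dr":[0,0,0],"hand":-1}]'
python3 - <<'E'
from h import *
o=bot.get_obs();print(o["t"],o["eef_pos"],o["contact_force"],o["torque"],o["q"])
im=bot.read_camera("wrist");a=bot.read_camera("side")
cv2.imwrite("pics/w2.png",np.hstack([im[:,100:540],cv2.resize(a[230:430,170:370],(360,360)).repeat(1,0) if 0 else cv2.copyMakeBorder(cv2.resize(a[230:430,170:370],(360,360)),0,120,0,0,0)]))
E
```

```text
t: 5.25
eef_pos: [0.4414, -0.2385, 0.0871]
tool_rot: [-0.084, 0.083, -0.702, 0.702]
contact_force: [-0.1, -0.1, -4.0]
gripper_width: 0.214
5.25 [ 0.4414 -0.2385  0.0871] [-0.0615 -0.1424 -3.9829] [-0.0406  0.0902 -0.0328] [ 0.0968  0.41    0.3365  2.1063 -0.2178  0.6562 -0.7532]
```

View pics/w2.png

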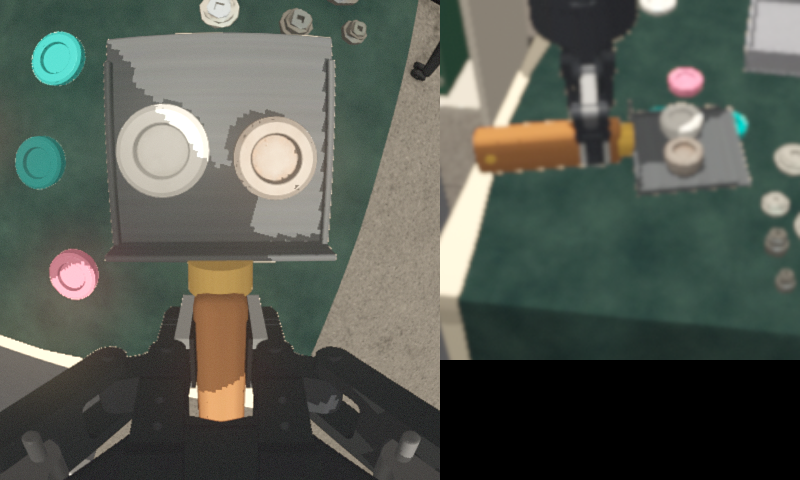

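The shovel is held level with both dies aboard: in the wrist picture light is at (162,150), dark at (276,158), and the blade corners are at (107,38) and (331,38). Now I carry it to the tray's near wall.

```bash
python3 -m crank '[{"linear":[-0.0014,0,-0.0059],"dr":[0,0,0],"hand":-1},{"linear":[-0.0041,0,-0.0177],"dr":[0,0,0],"hand":-1},{"linear":[-0.0082,0,-0.0353],"dr":[0,0,0],"hand":-1},{"linear":[-0.013,0,-0.056],"dr":[0,0,0],"hand":-1},{"linear":[-0.0185,0,-0.0795],"dr":[0,0,0],"hand":-1},{"linear":[-0.0246,0,-0.106],"dr":[0,0,0],"hand":-1},{"linear":[-0.0308,0,-0.1325],"dr":[0,0,0],"hand":-1},{"linear":[-0.0369,0,-0.159],"dr":[0,0,0],"hand":-1},{"linear":[-0.0431,0,-0.1855],"dr":[0,0,0],"hand":-1},{"linear":[-0.0492,0,-0.212],"dr":[0,0,0],"hand":-1}]'
python3 -m crank '[{"linear":[-0.0055,0,-0.0236],"dr":[0,2,0],"hand":-1},{"linear":[-0.0103,0,-0.0442],"dr":[0,4,0],"hand":-1},{"linear":[-0.0137,0,-0.0589],"dr":[0,7,0],"hand":-1},{"linear":[-0.0164,0,-0.0707],"dr":[0,10,0],"hand":-1},{"linear":[-0.0181,0,-0.078],"dr":[0,13,0],"hand":-1},{"linear":[-0.0192,0,-0.0825],"dr":[0,15,0],"hand":-1},{"linear":[-0.0192,0,-0.0825],"dr":[0,15.7,0],"hand":-1},{"linear":[-0.0192,0,-0.0825],"dr":[0,15.7,0],"hand":-1}]'
python3 - <<'E'
from h import *
o=bot.get_obs();R=Ro.from_quat(o["tool_rot"],scalar_first=True).as_matrix();print(o["t"],o["eef_pos"],R,o["contact_force"],o["torque"],o["q"])
e=o["eef_pos"]+R@[-.116,.0069,0];print("edge",e)
im,r=wrist_rect(.032,.46,.72,-.06,.14,2000)
r2=wrist_rect(e[2]+.002,.46,.72,-.06,.14,2000)[1]
for k in(r,r2):
  for i in range(0,6): cv2.putText(k,f"x{.72-.05*i:.2f}",(0,100*i+5),0,.35,(0,255,255)); cv2.line(k,(0,100*i),(400,100*i),(0,255,255),1)
  for i in range(0,4): cv2.putText(k,f"{.14-.05*i:.2f}",(100*i,10),0,.35,(0,255,255));cv2.line(k,(100*i,0),(100*i,520),(0,255,255),1)
cv2.imwrite("pics/w3.png",np.hstack([r,r2]))
E
```

```text
t: 6.18
eef_pos: [0.4381, -0.0183, 0.086]
tool_rot: [0.084, -0.084, 0.702, -0.702]
contact_force: [0.3, 0.3, -4.5]
gripper_width: 0.217
t: 6.85
eef_pos: [0.4376, 0.0647, 0.086]
tool_rot: [0.013, -0.012, -0.707, 0.707]
contact_force: [0.2, -0.4, -4.0]
gripper_width: 0.217
6.85 [0.4376 0.0647 0.086 ] [[-0.9994 -0.001  -0.0353]
 [ 0.0353 -0.0002 -0.9994]
 [ 0.001  -1.      0.0002]] [ 0.2429 -0.4097 -4.0419] [-0.062   0.0982  0.0035] [-0.5917  0.3328  0.3585  2.2374 -0.204   0.6018 -1.6884]
edge [0.5536 0.0606 0.0789]
```

View pics/w3.png

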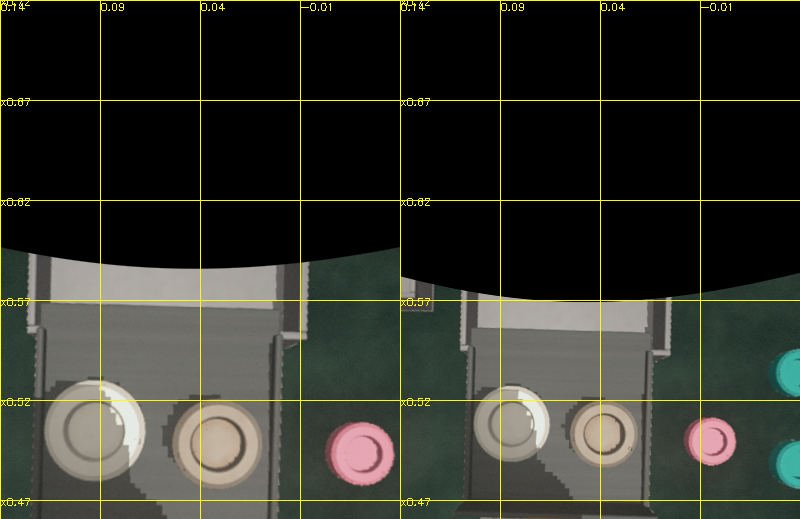

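The wrist view shows the near rim's outer corners at (28,331) and (305,339), so its middle is (.5525,.057). The blade edge corners at (472,328) and (646,333) give a middle of (.555,.0605), about 2 mm past the outer face. I lower with a 6° tilt to just above the rim.

```bash
python3 -m crank '[{"linear":[-0.0004,0.004,0.0005],"dr":[0,0,-1],"hand":-1},{"linear":[-0.0008,0.010,0.001],"dr":[0,0,-2],"hand":-1},{"linear":[-0.0012,0.017,0.0015],"dr":[0,0,-3],"hand":-1},{"linear":[-0.0016,0.023,0.002],"dr":[0,0,-4],"hand":-1},{"linear":[-0.002,0.028,0.0025],"dr":[0,0,-5],"hand":-1},{"linear":[-0.0024,0.031,0.003],"dr":[0,0,-6],"hand":-1},{"linear":[-0.0024,0.0319,0.003],"dr":[0,0,-6],"hand":-1},{"linear":[-0.0024,0.0319,0.003],"dr":[0,0,-6],"hand":-1}]'
python3 - <<'E'
from h import *
o=bot.get_obs();R=Ro.from_quat(o["tool_rot"],scalar_first=True).as_matrix();print(o["eef_pos"],R,o["contact_force"],o["torque"])
print("edge",o["eef_pos"]+R@[-.116,.0069,0])
im=bot.read_camera("wrist");a=bot.read_camera("side");s=bot.read_camera("scene")
c=lambda i,x,y,w,h:cv2.resize(i[y:y+h,x:x+w],(400,300),interpolation=2)
cv2.imwrite("pics/w4.png",np.hstack([c(s,270,150,160,120),c(a,290,200,120,90)]))
E
```

```text
t: 7.62
eef_pos: [0.4409, 0.0606, 0.0539]
tool_rot: [-0.05, -0.024, 0.707, -0.705]
contact_force: [0.2, -0.3, -3.7]
gripper_width: 0.215
[0.4409 0.0606 0.0539] [[-0.9938 -0.1051 -0.0375]
 [ 0.0373  0.0035 -0.9993]
 [ 0.1051 -0.9945  0.0004]] [ 0.1862 -0.2907 -3.6679] [-0.007  -0.0683  0.0445]
edge [0.5554 0.0563 0.0349]
```

View pics/w4.png

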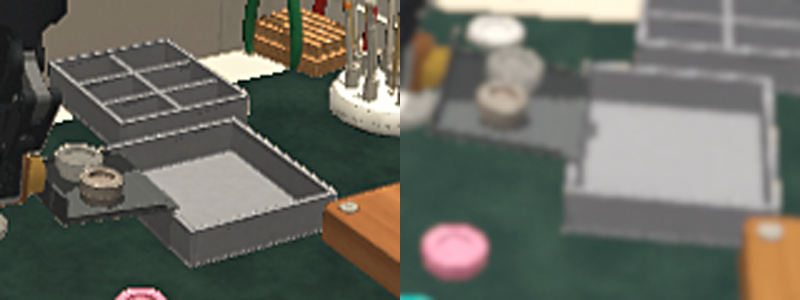

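The blade's edge hovers over the near rim of the plain tray, centred, with both dies on it. Now I feel for contact.

```bash
python3 -m crank '[{"linear":[-0.0001,0.001,0],"dr":[0,0,0],"hand":-1},{"linear":[-0.0002,0.002,0],"dr":[0,0,0],"hand":-1},{"linear":[-0.0003,0.003,0],"dr":[0,0,0],"hand":-1},{"linear":[-0.0003,0.003,0],"dr":[0,0,0],"hand":-1}]'
python3 -m crank '[{"linear":[-0.0001,0.001,0],"dr":[0,0,0],"hand":-1},{"linear":[-0.0001,0.001,0],"dr":[0,0,0],"hand":-1}]'
python3 -m crank '[{"linear":[-0.0001,0.001,0],"dr":[0,0,0],"hand":-1},{"linear":[-0.0001,0.001,0],"dr":[0,0,0],"hand":-1}]'
```

```text
t: 8.1
eef_pos: [0.4406, 0.061, 0.0513]
tool_rot: [-0.05, -0.024, 0.707, -0.705]
contact_force: [-0.4, 0.2, -3.0]
gripper_width: 0.214
t: 8.27
eef_pos: [0.4408, 0.061, 0.0504]
tool_rot: [-0.05, -0.024, 0.707, -0.705]
contact_force: [-0.7, -0.1, -0.1]
gripper_width: 0.213
t: 8.43
eef_pos: [0.4409, 0.061, 0.0496]
tool_rot: [-0.05, -0.024, 0.707, -0.705]
contact_force: [-3.2, 0.2, 4.2]
gripper_width: 0.214
```

```bash
python3 -m crank '[{"linear":[-0.0004,-0.004,0],"dr":[0,0,-2],"hand":-1},{"linear":[-0.0008,-0.0081,0],"dr":[0,0,-4],"hand":-1},{"linear":[-0.0014,-0.0121,0],"dr":[0,0,-6],"hand":-1},{"linear":[-0.0021,-0.0161,0],"dr":[0,0,-8],"hand":-1},{"linear":[-0.0021,-0.0161,0],"dr":[0,0,-8],"hand":-1}]'
python3 - <<'E'
from h import *
o=bot.get_obs();R=Ro.from_quat(o["tool_rot"],scalar_first=True).as_matrix();print(np.degrees(np.arcsin(R[2,0])),o["eef_pos"],o["contact_force"],o["torque"],o["q"])
print("edge",o["eef_pos"]+R@[-.116,.0069,0])
E
```

```text
t: 8.85
eef_pos: [0.4467, 0.0608, 0.0656]
tool_rot: [-0.099, -0.072, 0.704, -0.7]
contact_force: [0.2, -0.0, -0.7]
gripper_width: 0.217
13.883221038660663 [0.4467 0.0608 0.0656] [ 0.2139 -0.0223 -0.7472] [-0.0178 -0.6615  0.0176] [-0.479   0.4991  0.317   2.059  -0.2671  0.863  -1.5883]
edge [0.5576 0.0567 0.0311]
```

```bash
python3 -m crank '[{"linear":[0.0013,0.001,0],"dr":[0,0,0],"hand":-1},{"linear":[0.0009,-0.003,0],"dr":[0,0,-2],"hand":-1},{"linear":[0.0005,-0.0071,0],"dr":[0,0,-4],"hand":-1},{"linear":[-0.0001,-0.0111,0],"dr":[0,0,-6],"hand":-1},{"linear":[-0.0008,-0.0151,0],"dr":[0,0,-8],"hand":-1},{"linear":[-0.0008,-0.0151,0],"dr":[0,0,-8],"hand":-1}]'
python3 - <<'E'
from h import *
o=bot.get_obs();R=Ro.from_quat(o["tool_rot"],scalar_first=True).as_matrix();print(np.degrees(np.arcsin(R[2,0])),o["eef_pos"],o["contact_force"],o["torque"],o["q"])
print("edge",o["eef_pos"]+R@[-.116,.0069,0])
im=bot.read_camera("wrist");a=bot.read_camera("side");s=bot.read_camera("scene")
c=lambda i,x,y,w,h:cv2.resize(i[y:y+h,x:x+w],(400,300),interpolation=2)
cv2.imwrite("pics/w5.png",np.hstack([c(s,270,150,160,120),c(im,160,0,320,240)]))
E
```

```text
t: 9.35
eef_pos: [0.451, 0.0606, 0.0799]
tool_rot: [-0.147, -0.121, 0.697, -0.692]
contact_force: [3.0, 1.3, 1.3]
gripper_width: 0.216
21.813344930666915 [0.451  0.0606 0.0799] [2.9585 1.2678 1.3439] [-0.1007 -1.4528  0.1334] [-0.4477  0.5572  0.3163  1.9484 -0.2682  1.0567 -1.5738]
edge [0.556  0.0567 0.0304]
```

View pics/w5.png

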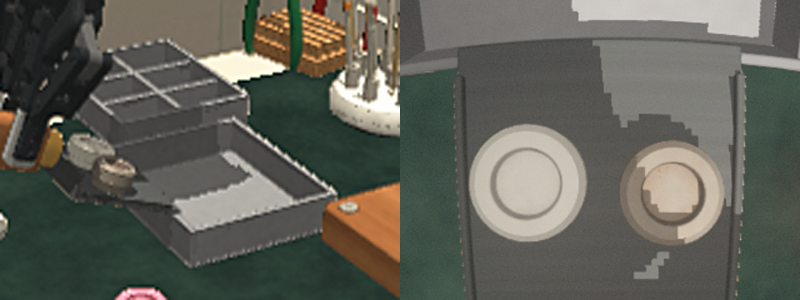

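At 22° the blade edge is flush with the inner rim, pressing at about 5 N, and both dies are still on the blade. I continue tipping.

```bash
python3 -m crank '[{"linear":[-0.0004,-0.004,0],"dr":[0,0,-2],"hand":-1},{"linear":[-0.0008,-0.0081,0],"dr":[0,0,-4],"hand":-1},{"linear":[-0.0014,-0.0121,0],"dr":[0,0,-6],"hand":-1},{"linear":[-0.0021,-0.0161,0],"dr":[0,0,-8],"hand":-1},{"linear":[-0.0021,-0.0161,0],"dr":[0,0,-8],"hand":-1}]'
python3 - <<'E'
from h import *
o=bot.get_obs();R=Ro.from_quat(o["tool_rot"],scalar_first=True).as_matrix();print(np.degrees(np.arcsin(R[2,0])),o["eef_pos"],o["contact_force"],o["torque"],o["q"])
print("edge",o["eef_pos"]+R@[-.116,.0069,0])
im=bot.read_camera("wrist");a=bot.read_camera("side")
for t in("die_light","die_dark"):print(t,[(d["score"].round(2),np.round(d["extent"])) for d in bot.search_frame("wrist",t)])
cv2.imwrite("pics/raw6.png",im);cv2.imwrite("pics/raw6s.png",bot.read_camera("scene"))
E
```

```text
t: 9.92
eef_pos: [0.4582, 0.0603, 0.0939]
tool_rot: [-0.195, -0.17, 0.686, -0.68]
contact_force: [2.8, 0.7, 4.3]
gripper_width: 0.217
29.89362927743295 [0.4582 0.0603 0.0939] [2.7507 0.7086 4.3022] [-0.094  -1.5689  0.0392] [-0.4162  0.6277  0.3134  1.8321 -0.27    1.2462 -1.5617]
edge [0.5552 0.0568 0.0301]Traceback (most recent call last):
  File "<stdin>", line 5, in <module>
AttributeError: 'float' object has no attribute 'round'
```

```bash
python3 -m crank '[{"linear":[-0.0004,-0.0043,0],"dr":[0,0,-2],"hand":-1},{"linear":[-0.0008,-0.0085,0],"dr":[0,0,-4],"hand":-1},{"linear":[-0.0014,-0.0125,0],"dr":[0,0,-6],"hand":-1},{"linear":[-0.0021,-0.0165,0],"dr":[0,0,-8],"hand":-1},{"linear":[-0.0021,-0.0165,0],"dr":[0,0,-8],"hand":-1},{"linear":[-0.0021,-0.0165,0],"dr":[0,0,-8],"hand":-1}]'
python3 - <<'E'
from h import *
o=bot.get_obs();R=Ro.from_quat(o["tool_rot"],scalar_first=True).as_matrix();print(np.degrees(np.arcsin(R[2,0])),o["eef_pos"],o["contact_force"],o["torque"],o["q"])
print("edge",o["eef_pos"]+R@[-.116,.0069,0])
im=bot.read_camera("wrist");s=bot.read_camera("scene")
c=lambda i,x,y,w,h:cv2.resize(i[y:y+h,x:x+w],(400,300),interpolation=2)
cv2.imwrite("pics/w6.png",np.hstack([c(s,270,150,160,120),c(im,160,0,320,240)]))
E
```

```text
t: 10.57
eef_pos: [0.4675, 0.06, 0.1068]
tool_rot: [-0.242, -0.217, 0.673, -0.664]
contact_force: [5.2, -0.5, 4.0]
gripper_width: 0.215
37.866183473134065 [0.4675 0.06   0.1068] [ 5.1687 -0.5264  3.9817] [-0.1858 -2.0339  0.1219] [-0.3857  0.7053  0.3083  1.7158 -0.272   1.426  -1.5527]
edge [0.5548 0.0567 0.0302]
```

View pics/w6.png

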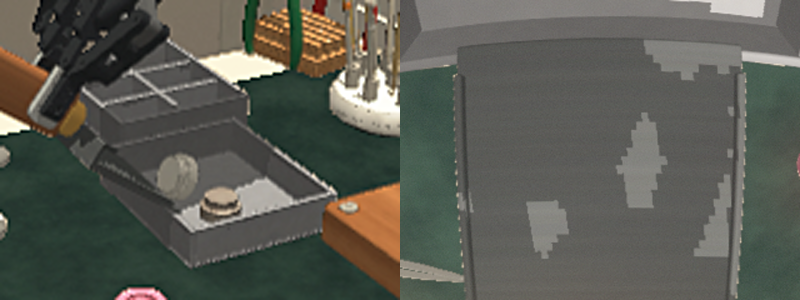

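Both dies have left the blade; the light one leans near the inside of the near wall at (178,175). I withdraw along the blade's own plane.

```bash
python3 -m crank '[{"linear":[0,0,0],"dr":[0,0,0],"hand":-1},{"linear":[0,0,0],"dr":[0,0,0],"hand":-1},{"linear":[0.003,0,0],"dr":[0,0,0],"hand":-1},{"linear":[0.009,0,0],"dr":[0,0,0],"hand":-1},{"linear":[0.018,0,0],"dr":[0,0,0],"hand":-1},{"linear":[0.028,0,0],"dr":[0,0,0],"hand":-1},{"linear":[0.038,0,0],"dr":[0,0,0],"hand":-1},{"linear":[0.048,0,0],"dr":[0,0,0],"hand":-1},{"linear":[0.053,0,0],"dr":[0,0,0],"hand":-1},{"linear":[0.055,0,0],"dr":[0,0,0],"hand":-1}]'
python3 -m crank '[{"linear":[0,0,0],"dr":[0,0,6],"hand":-1},{"linear":[0,0,0],"dr":[0,0,12],"hand":-1},{"linear":[0,0,0],"dr":[0,0,18],"hand":-1},{"linear":[0,0,0],"dr":[0,0,24],"hand":-1},{"linear":[0,0,0],"dr":[0,0,30],"hand":-1},{"linear":[0,0,0],"dr":[0,0,36],"hand":-1},{"linear":[0,0,0],"dr":[0,0,37.9],"hand":-1},{"linear":[0,0,0],"dr":[0,0,37.9],"hand":-1}]'
python3 - <<'E'
from h import *
o=bot.get_obs();R=Ro.from_quat(o["tool_rot"],scalar_first=True).as_matrix();print(R,o["eef_pos"],o["contact_force"],o["torque"],o["q"])
im=bot.read_camera("wrist");s=bot.read_camera("scene");a=bot.read_camera("side")
for t in("die_light","die_dark"):
  for c in P: print(t,c,[(round(d["score"],2),np.round(d["extent"])) for d in bot.search_frame(c,t)])
c=lambda i,x,y,w,h:cv2.resize(i[y:y+h,x:x+w],(400,300),interpolation=2)
cv2.imwrite("pics/w7.png",np.vstack([np.hstack([c(s,270,150,160,120),c(a,290,200,120,90)]),np.hstack([c(im,0,0,640,480),c(a,170,150,240,180)])]))
E
```

```text
t: 11.5
eef_pos: [0.4228, 0.0616, 0.1417]
tool_rot: [-0.242, -0.218, 0.673, -0.664]
contact_force: [0.2, -0.2, -1.7]
gripper_width: 0.216
t: 12.17
eef_pos: [0.4211, 0.0615, 0.141]
tool_rot: [-0.014, 0.012, 0.707, -0.707]
contact_force: [0.2, -0.3, -2.2]
gripper_width: 0.215
[[-0.9993 -0.0023 -0.0361]
 [ 0.0361  0.0009 -0.9993]
 [ 0.0023 -1.     -0.0008]] [0.4211 0.0615 0.141 ] [ 0.207  -0.2544 -2.1948] [0.0307 0.0746 0.0138] [-0.6072  0.1966  0.3563  2.2311 -0.1045  0.7307 -1.786 ]
die_light scene [(0.93, array([326., 289., 352., 305.])), (0.73, array([363., 282., 387., 295.])), (0.69, array([315., 265., 338., 284.])), (0.62, array([293., 316., 319., 338.]))]
die_light side [(0.75, array([323., 292., 342., 311.])), (0.73, array([295., 268., 318., 284.])), (0.62, array([241., 300., 260., 317.])), (0.5, array([284., 291., 303., 309.])), (0.49, array([361., 235., 377., 248.]))]
die_dark scene [(0.52, array([352., 224., 364., 240.]))]
die_dark side [(0.67, array([362., 244., 376., 255.])), (0.15, array([343., 217., 405., 277.]))]
```

View pics/w7.png

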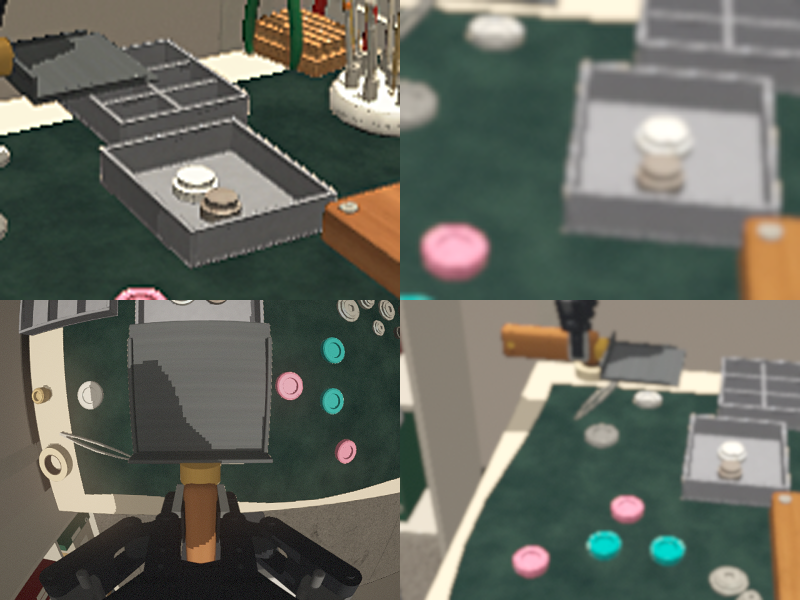

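Both dies lie flat in the plain tray: light at crop (195,180), dark at (222,205). The shovel is empty, still held and close to level. I carry it back to its original free spot.

```bash
python3 -m crank '[{"linear":[-0.001,0,0.010],"dr":[0,0,0],"hand":-1},{"linear":[-0.003,0,0.035],"dr":[0,0,0],"hand":-1},{"linear":[-0.007,0.005,0.07],"dr":[0,-2,0],"hand":-1},{"linear":[-0.011,0.01,0.105],"dr":[0,-4,0],"hand":-1},{"linear":[-0.015,0.015,0.14],"dr":[0,-6,0],"hand":-1},{"linear":[-0.019,0.02,0.175],"dr":[0,-8,0],"hand":-1},{"linear":[-0.023,0.03,0.21],"dr":[0,-10,0],"hand":-1},{"linear":[-0.027,0.04,0.245],"dr":[0,-12,0],"hand":-1},{"linear":[-0.03,0.05,0.275],"dr":[0,-14,0],"hand":-1},{"linear":[-0.0311,0.05,0.29],"dr":[0,-15.7,0],"hand":-1}]'
python3 -m crank '[{"linear":[0,0,0.009],"dr":[0,0,0],"hand":-1},{"linear":[0,0.015,0.009],"dr":[0,0,0],"hand":-1},{"linear":[0,0.03,0.009],"dr":[0,0,0],"hand":-1},{"linear":[0,0.045,0.009],"dr":[0,0,0],"hand":-1},{"linear":[0,0.057,0.009],"dr":[0,0,0],"hand":-1},{"linear":[0,0.066,0.009],"dr":[0,0,0],"hand":-1},{"linear":[0,0.072,0.009],"dr":[0,0,0],"hand":-1},{"linear":[0,0.072,0.009],"dr":[0,0,0],"hand":-1}]'
python3 - <<'E'
from h import *
o=bot.get_obs();R=Ro.from_quat(o["tool_rot"],scalar_first=True).as_matrix();print(o["t"],R,o["eef_pos"],o["contact_force"],o["torque"])
E
```

```text
t: 13.35
eef_pos: [0.4422, -0.2345, 0.0893]
tool_rot: [-0.081, 0.084, -0.702, 0.703]
contact_force: [-0.3, -0.4, -2.9]
gripper_width: 0.215
t: 14.02
eef_pos: [0.4455, -0.2377, 0.0179]
tool_rot: [0.083, -0.085, 0.703, -0.702]
contact_force: [0.2, -0.1, -2.0]
gripper_width: 0.217
14.0167 [[-0.972  -0.0033  0.235 ]
 [-0.235   0.0007 -0.972 ]
 [ 0.0031 -1.     -0.0015]] [ 0.4455 -0.2377  0.0179] [ 0.1653 -0.107  -1.9639] [0.01  0.001 0.002]
```

Table contact is expected at TCP z ≈ .007, so I creep down to it.

```bash
python3 -m crank '[{"linear":[0,0.003,0],"dr":[0,0,0],"hand":-1},{"linear":[0,0.006,0],"dr":[0,0,0],"hand":-1},{"linear":[0,0.008,0],"dr":[0,0,0],"hand":-1},{"linear":[0,0.008,0],"dr":[0,0,0],"hand":-1}]'
python3 -m crank '[{"linear":[0,0.001,0],"dr":[0,0,0],"hand":-1},{"linear":[0,0.001,0],"dr":[0,0,0],"hand":-1}]'
python3 -m crank '[{"linear":[0,0.001,0],"dr":[0,0,0],"hand":-1},{"linear":[0,0.001,0],"dr":[0,0,0],"hand":-1}]'
```

```text
t: 14.35
eef_pos: [0.4459, -0.2381, 0.0108]
tool_rot: [0.083, -0.084, 0.702, -0.702]
contact_force: [-0.5, -0.4, -2.4]
gripper_width: 0.214
t: 14.52
eef_pos: [0.4459, -0.2382, 0.0099]
tool_rot: [0.083, -0.084, 0.702, -0.702]
contact_force: [-0.4, -0.4, -2.8]
gripper_width: 0.215
t: 14.68
eef_pos: [0.4459, -0.2382, 0.0088]
tool_rot: [0.083, -0.084, 0.702, -0.702]
contact_force: [0.5, -0.3, -3.2]
gripper_width: 0.211
```

```bash
python3 -m crank '[{"linear":[0,0.001,0],"dr":[0,0,0],"hand":-1},{"linear":[0,0.0015,0],"dr":[0,0,0],"hand":-1},{"linear":[0,0.0015,0],"dr":[0,0,0],"hand":-1}]'
python3 -m crank '[{"linear":[0,0.0005,0],"dr":[0,0,0],"hand":-1},{"linear":[0,0.0005,0],"dr":[0,0,0],"hand":-1}]' 20
```

```text
t: 14.93
eef_pos: [0.4458, -0.2381, 0.0072]
tool_rot: [0.083, -0.084, 0.702, -0.702]
contact_force: [0.2, -0.3, -2.4]
gripper_width: 0.214
t: 15.1
eef_pos: [0.4459, -0.2382, 0.0069]
tool_rot: [0.083, -0.084, 0.702, -0.702]
contact_force: [-0.8, 1.2, 0.1]
gripper_width: 0.215
```

On the table (the weight is taken up). I release and rise.

```bash
python3 -m crank '[{"linear":[0,0,0],"dr":[0,0,0],"hand":-0.4},{"linear":[0,0,0],"dr":[0,0,0],"hand":0},{"linear":[0,0,0],"dr":[0,0,0],"hand":0.5},{"linear":[0,0,0],"dr":[0,0,0],"hand":1},{"linear":[0,0,0],"dr":[0,0,0],"hand":1},{"linear":[0,0,0],"dr":[0,0,0],"hand":1},{"linear":[0,0,0],"dr":[0,0,0],"hand":1},{"linear":[0,0,0],"dr":[0,0,0],"hand":1}]'
python3 -m crank '[{"linear":[0,-0.01,0],"dr":[0,0,0],"hand":1},{"linear":[0,-0.03,0],"dr":[0,0,0],"hand":1},{"linear":[0,-0.06,0],"dr":[0,0,0],"hand":1},{"linear":[0,-0.09,0],"dr":[0,0,0],"hand":1},{"linear":[0,-0.12,0],"dr":[0,0,0],"hand":1},{"linear":[0,-0.15,0],"dr":[0,0,0],"hand":1},{"linear":[0,-0.18,0],"dr":[0,0,0],"hand":1},{"linear":[0,-0.2,0],"dr":[0,0,0],"hand":1},{"linear":[0,-0.2,0],"dr":[0,0,0],"hand":1},{"linear":[0,-0.2,0],"dr":[0,0,0],"hand":1}]'
python3 - <<'E'
from h import *
s=bot.read_camera("scene");a=bot.read_camera("side");im=bot.read_camera("wrist")
ms=bot.cut_out("side","shovel");m=bot.cut_out("scene","shovel")
if ms and m: print(fit(SH,{"side":ms[0]["pixels"],"scene":m[0]["pixels"]},np.array([.557,-.21,.24])))
c=lambda i,x,y,w,h:cv2.resize(i[y:y+h,x:x+w],(400,300),interpolation=2)
cv2.imwrite("pics/w8.png",np.vstack([np.hstack([c(s,270,180,280,210),c(a,170,210,260,195)]),np.hstack([c(im,0,0,640,480),c(s,300,185,120,90)])]))
E
```

```text
t: 15.77
eef_pos: [0.4459, -0.2382, 0.0068]
tool_rot: [0.083, -0.084, 0.702, -0.702]
contact_force: [-0.8, 0.9, 0.2]
gripper_width: 0.997
t: 16.6
eef_pos: [0.4467, -0.2384, 0.2083]
tool_rot: [-0.084, 0.083, -0.702, 0.702]
contact_force: [-0.3, 1.0, -0.8]
gripper_width: 0.999
(array([ 0.5591, -0.2104,  0.2543]), np.float64(1191.0))
```

View pics/w8.png

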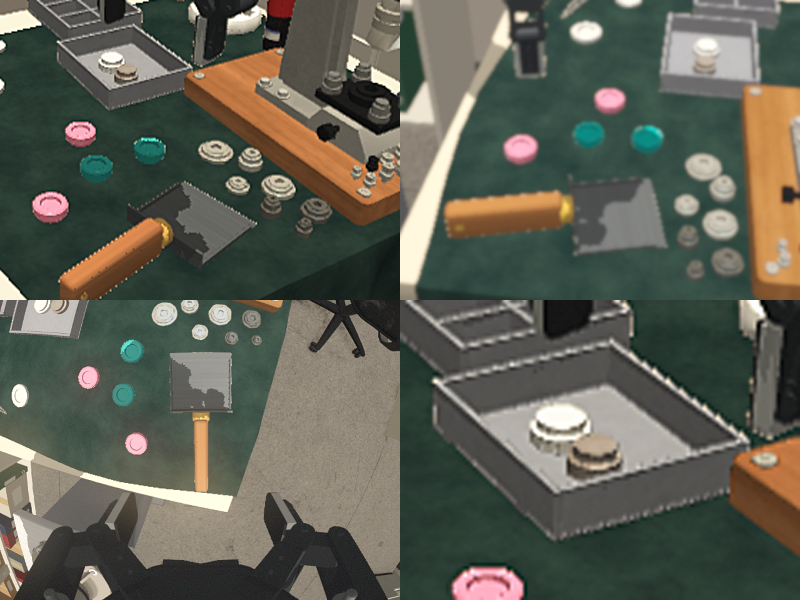

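The shovel lies flat on the table, clear of the tray. Both dies rest in the plain tray, the look-alikes are undisturbed, and the gripper is open and well above everything.

```bash
python3 -c "
from station import bot
print(bot.hand_in())"
```

```text
the job is handed in; nothing more can be done
None
```

The job is done and handed in at about 17 s of robot time. I took the shovel by its handle, pressed the blade's front edge on the near rim of the plain tray, and tipped it to 38°, at which both dies had slid in. I then laid the shovel back down close to where it started.

**Last checks:** The final pictures show both dies lying flat in the plain tray. The shovel is empty and lies flat at about (0.56, -0.21), clear of the tray. The gripper is open and about 0.2 m above the table, and the look-alikes do not appear to have moved.

**Disagreements:**
- **Edge position:** During tipping, the computed front edge drifted about 2 mm. It may have sat right at the inner lip of the rim rather than mid-rim. The rim force stayed at about 3 to 9 N throughout.
- **Tray position:** The estimates from the fixed cameras and the wrist camera differed by 1.5 to 3 mm. I set the edge by comparing blade and rim in the wrist picture.

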